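# Fish the lost locking ring out from under the reagent shelf

## Task

A brass locking ring from the microscope has dropped under the low reagent shelf, somewhere beside the slide box that is jammed in there. Take the orange hook probe, feel for the ring under the shelf with its blade and drag the ring right out so that it lies wholly on the blue pad, then stand the probe back on the bare bench. Work gently, so that the thin blade is never forced against anything, and leave the other things on the bench alone.

Things in the scene. Friction and masses are not known exactly. Their poses are not given: they have to be found in the camera images.
- shelf: Low grey fixed riser shelf with a red front strip. Origin at bench height, middle of its front edge; x runs in under the board from the open front, y along the edge, z up. Board x 0 to 142, y -142 to 142 mm, underside 44 and top 56 mm up; fixed bottles on it from x = 88 mm, to 124 mm up. Inner faces of the walls: sides y = -130 and 130 mm, back x = 130 mm.
- slidebox_zone (a point): Point on the liner at x 65, y 0, z 4 mm of the shelf. NOT MEASURED: the fixed yellow slide box jammed under the shelf, x about 15 to 125 mm, 34 mm wide in y, 36 mm tall (too tall to pass over); its -y face is parallel to the shelf's x axis and lies anywhere from y = -18 to 95 mm.
- ring_zone (a point): Same point as slidebox_zone. NOT MEASURED: the lost ring, a knurled brass disc 36 mm across, 11 mm tall, 56 to 91 g, lying flat on the liner on the -y side of the slide box, its centre 21 to 34 mm from that face and at x = 30 to 75 mm of the shelf. The 55 mm beside the shelf's -y wall are always free, the way in.
- liner: Dark rubber liner, the floor under the shelf, 4 mm thick, fixed; x 0 to 130, y -130 to 130 mm of the shelf. Same origin and axes as the shelf.
- pad: Blue pad on the bench before the shelf, 4 mm thick, fixed, flush with the liner and meeting it at the shelf's front edge; x -160 to 0, y -130 to 130 mm of the shelf. Same origin and axes as the shelf.
- probe: Orange hook probe, 150 g, standing on the bench. Origin at its underside, middle of the handle; z up, x along the blade towards its end. Foot 40 (x) x 44 (y) x 6 mm; upright handle block 30 (x) x 22 (y) mm, from 6 to 78 mm up, to be pinched firmly from above across its 22 mm, about 55 mm up.
- blade: The probe's thin steel blade, rigid on the probe; same origin and axes. Flat bar y -7 to 7, z 0 to 6 mm, reaching x = 170 mm; at its end a hook toe sticks out to y = +32 mm (x 160 to 170 mm). It must never bear more than 15 N. The sliding ring alone is hardly felt; the ring stopped by the slide box is a clear rise of side force.
- toe (a point): The middle of the probe's hook toe (at x = 165, y = 18.5, z = 3 mm of the probe). In the hand the probe can droop, leaving the toe some mm lower than the handle says, or turn a little under a side push: look again after lifting. Touch down slowly: even a brisk touch on the pad jolts the blade.
- oil_bottle: Bystander: small amber immersion-oil bottle, 44 mm diameter, 85 mm tall, loose; origin at the centre of its underside. Leave alone.
- stain_jar: Bystander: blue jar, 64 mm diameter, 75 mm tall, loose; origin at the centre of its underside. Leave alone.
- dish: Bystander: shallow glass dish, 90 mm across, 18 mm tall, loose; origin at the centre of its underside. Leave alone.
- sample_cup: Bystander: white cup, 60 mm across, 60 mm tall, loose; origin at the centre of its underside. Leave alone.

How it is judged:
By the outcome, as a careful person would: the job done as asked, in the order asked, and still so for the second after the job is handed in, with the robot touching nothing.
It also fails if it takes over 61 s, if anything falls off the work surface, if the arm or the gripper's body presses on something with over 40 N, if the wrist force passes 120 N, or if a joint passes its speed limit or range.

## Robot

A 7-joint arm with a two-finger parallel gripper is mounted at the origin on the work surface. World frame = base frame: x ahead of the robot, y to its left, z up, the work surface at z = 0. Lengths are in m, angles in rad, forces in N, time in s.
With the tool pointing down it reaches from about 0.425 to 0.925 m from the base axis. Payload 6.8 kg.
Tool frame: the origin (TCP) lies at the very end of the fingers, on their centre line; the grasp point (between the pads) lies 19 mm behind it; y points along the fingers, x is the direction in which the jaws open and shut, and the axes are right-handed (so a half turn about y gives the same grasp; the last joint's range is limited). The gripper opens to 88 mm and grips with 3 to 60 N. Pads are 20 mm wide; open, the fingers measure 115 mm over their backs; the gripper's body (75 mm by 178 mm) begins 61 mm behind the grasp point.
Start: joints at [-1.375, 0.477, 0.022, 1.555, -0.011, 1.109, -0.083], TCP at [0.202, 0.644, 0.223] pointing down, gripper open.
Joint ranges: [-2.96, 2.96], [-0.34, 2.1], [-1.41, 1.46], [0.24, 2.44], [-1.37, 4.51], [0.17, 1.92], [-2.96, 2.96]. Speed limits (rad/s): [2.39, 2.39, 3.14, 3.14, 3.14, 3.14, 3.14].

## Interface

Orientations are given as a rotation vector (axis times angle).
In Python, from rig import bot, optics, workorder gives the robot as it stands.
- The arm moves only by the tool servo_tool, never from a script. Its argument "series" is a list of rows, each an object with "claw": the gripper command: -1 is shut, 1 is fully open, values between are in proportion; "slide": the shift along the tool's x, y, z in mm, a list of three; "twist": the turn about the tool's y in rad. In form: [{"claw": claw, "slide": [dx, dy, dz], "twist": twist}, ...]. A call has 1 to 8 rows; each row is the pose to reach, as a shift and turn from the pose commanded when the call began, along the tool's axes at that moment; what a row does not reach only later rows make up. A row lasts 1/12 s, in which the tool goes at most 41.7 mm and 7.16 degrees, less where a joint would pass 70% of its speed; a pose out of reach is approached as far as the arm can. A call with a gripper value outside its range is refused whole. The fingers move at their own pace and stop on an object; "newtons" is the grip in N (left out, the last holds). Time passes only in rows, so rows that repeat a pose let the fingers close. It gives the time, the measured TCP pose, the force and the opening at its end, in the units of the state.
- bot.observe(): the state, without advancing time (a new reading comes with each control period).
- optics.get_image(name): name is "side" or "top" or "wrist"; returns the picture (400x640x3 uint8, red, green, blue); there is no depth.
- optics.camera_model(name): a dict with "fov_y" (degrees; the focal length in pixels is half the picture's height over the tangent of half this angle, whatever the lens; pixels are square), "cx", "cy" (the principal point, pixels), "position" and "rotation" of the camera in the world. Camera axes: x right, y down, z forward; pixel columns grow to the right and rows downward; lengths in m; the calibration is good to about 2 mm. A picture is of the moment at which its call begins: read the wrist's pose just before it. camera_model takes no time and is no camera call; for the wrist camera it gives the pose at the moment of the call.
- workorder.hand_in(): hands the job in, once; it reports no verdict.
The state is a dict: "time_s": time; "joint_positions": joint angles; "qvel": joint speeds; "joint_torque": joint torques, N m; "eef_pos": TCP position; "tool_rot": TCP orientation; "force": force on the tool from outside, world axes, zero at the start; "ft_torque": the same for the moment, N m; "grip_width": opening from 0.0 (shut) to 1.0 (fully open).
Only numpy, scipy, OpenCV 4.12 (cv2) and the standard library are available. Lean on these libraries where they do the work, as an engineer would, in place of code of your own. Each camera call takes 0.05 s, during which the arm holds its last target. There are 200 camera calls.

## Working session

There is one attempt and no reset: what is moved stays moved. The work goes in short steps, Python scripts to look and compute and a tool call to move; the robot and the scene stay as the last step left them, time stands still between calls to the robot, and variables do not carry over. Pictures are saved under pics/ and viewed, on a budget of 10 in all, crops included, one or two more only if the job needs it, and the job is handed in when it is done.

Besides the shell and the picture viewer there is one more tool, called as a command line: name --argument value ..., lists and objects as JSON in quotes. servo_tool: Moves the arm, as the interface text tells. Its arguments: {"type":"object","properties":{"series":{"type":"array","items":{"type":"object","properties":{"claw":{"type":"number"},"slide":{"type":"array","items":{"type":"number"}},"twist":{"type":"number"}}}},"newtons":{"type":"number"}},"required":["series"]}

```bash
mkdir -p pics; ls
python3 - <<'E'
from rig import bot, optics, workorder
import cv2,json
s=bot.observe();print(s)
for n in("top","side","wrist"):
    m=optics.camera_model(n);print(n,m)
    im=optics.get_image(n);cv2.imwrite(f"pics/{n}0.png",im[:,:,::-1])
E
```

```text
pics
{'time_s': 0.0, 'joint_positions': array([-1.37511009,  0.47781228,  0.02235288,  1.55642506, -0.01146964,
        1.10927518, -0.08307432]), 'qvel': array([ 3.95776269e-06,  1.90610521e-04, -3.92583557e-04, -6.81831303e-04,
       -1.71858161e-03, -2.35237488e-03,  5.12635491e-04]), 'joint_torque': array([ 4.57276528e-04, -5.82875383e+01,  1.53512780e+00, -2.72596174e+01,
       -5.41757676e-02,  1.72564562e-02,  1.65798015e-04]), 'eef_pos': array([0.20177114, 0.64352394, 0.22168496]), 'tool_rot': array([-1.33893719, -0.98165891,  0.98388226]), 'force': array([ 0.77940011, -0.85256588, -0.20697185]), 'ft_torque': array([-0.00305468,  0.0078976 , -0.0127287 ]), 'grip_width': 1.001051591208927}
top {'fov_y': 52.65327479193992, 'cx': 320.27430126508443, 'cy': 206.88910647348106, 'position': array([ 0.42523276, -0.01188187,  1.10004267]), 'rotation': array([-2.1353295 ,  2.12737967, -0.15292837])}
side {'fov_y': 54.274298451155865, 'cx': 317.21157749555437, 'cy': 201.1464177117688, 'position': array([ 0.47807548, -0.8703724 ,  0.73432693]), 'rotation': array([-2.24883507,  0.09906178, -0.07648185])}
wrist {'fov_y': 63.1199545357502, 'cx': 324.33475194011004, 'cy': 200.33187405375674, 'position': array([0.13746487, 0.66336123, 0.38314496]), 'rotation': array([2.3642525 , 1.73665854, 0.21612746])}
```

View pics/top0.png

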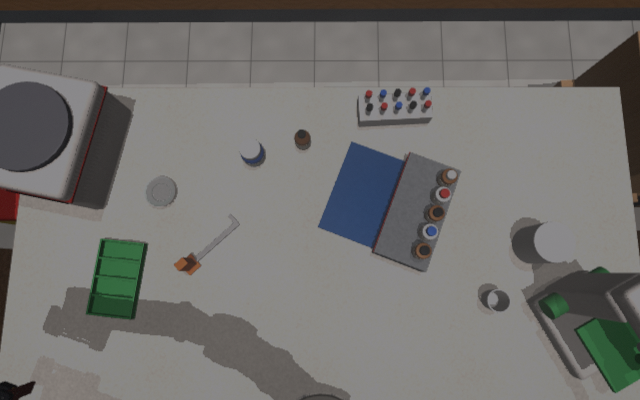

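View pics/side0.png

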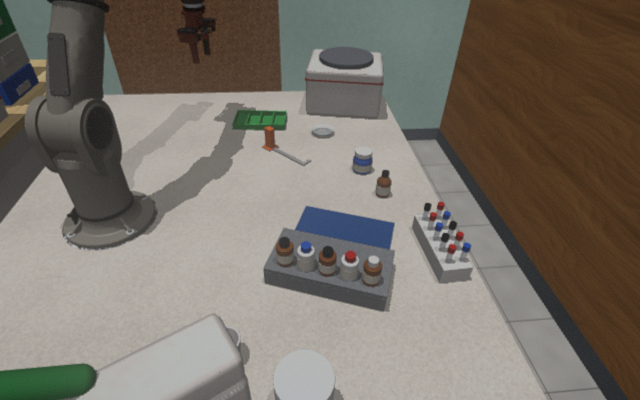

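Top view: blue pad about (362,195), shelf right of it, with its opening facing left. The probe handle is about (187,263) and its hook end about (235,218). I'll measure these next.

```bash
cat > h.py <<'E'
from rig import bot, optics, workorder
import cv2,numpy as np
from scipy.spatial.transform import Rotation as R
np.set_printoptions(precision=4,suppress=True)
def ray(n,px,m=None,shape=400):
    m=m or optics.camera_model(n); f=200/np.tan(np.radians(m['fov_y']/2))
    px=np.atleast_2d(px).astype(float)
    d=np.c_[(px[:,0]-m['cx'])/f,(px[:,1]-m['cy'])/f,np.ones(len(px))]
    return m['position'],R.from_rotvec(m['rotation']).apply(d)
def plane(n,px,z,m=None):
    o,d=ray(n,px,m); return o+d*((z-o[2])/d[:,2])[:,None]
def proj(n,P,m=None):
    m=m or optics.camera_model(n); f=200/np.tan(np.radians(m['fov_y']/2))
    c=R.from_rotvec(m['rotation']).inv().apply(np.atleast_2d(P)-m['position'])
    return np.c_[c[:,0]/c[:,2]*f+m['cx'],c[:,1]/c[:,2]*f+m['cy']]
def big(mask,roi=None):
    mask=mask.astype(np.uint8)
    if roi: 
        k=np.zeros_like(mask);x0,y0,x1,y1=roi;k[y0:y1,x0:x1]=1;mask=mask*k
    c=max(cv2.findContours(mask,cv2.RETR_EXTERNAL,cv2.CHAIN_APPROX_NONE)[0],key=cv2.contourArea)
    return c
E
python3 - <<'E'
from h import *
im=cv2.imread('pics/top0.png'); h=cv2.cvtColor(im,cv2.COLOR_BGR2HSV)
H,S,V=cv2.split(h)
c=big((H>100)&(H<125)&(S>120),(310,135,420,255))
r=cv2.minAreaRect(c);b=cv2.boxPoints(r);print('pad',r,b)
P=plane('top',b,.004);print(P,np.linalg.norm(P-np.roll(P,1,0),axis=1))
c=big((H<12)&(S>150)&(V>90),(170,240,215,285));print('orange',cv2.minAreaRect(c),cv2.contourArea(c))
crop=im[200:285,165:250];cv2.imwrite('pics/a.png',cv2.resize(crop,None,fx=7,fy=7,interpolation=cv2.INTER_CUBIC))
s=cv2.imread('pics/side0.png');h=cv2.cvtColor(s,cv2.COLOR_BGR2HSV);H,S,V=cv2.split(h)
c=big((H>100)&(H<125)&(S>120),(285,200,400,260));print('side pad',cv2.boxPoints(cv2.minAreaRect(c)))
print('proj pad in side',proj('side',P))
E
```

```text
pad ((361.1139831542969, 193.84988403320312), (56.23094940185547, 91.28468322753906), 21.250505447387695) [[318.3673 226.1984]
 [351.4531 141.1207]
 [403.8607 161.5014]
 [370.7748 246.5791]]
[[ 0.5476  0.0108  0.004 ]
 [ 0.7888 -0.081   0.004 ]
 [ 0.7297 -0.2265  0.004 ]
 [ 0.4928 -0.131   0.004 ]] [0.152  0.2581 0.1571 0.2554]
orange ((180.4647216796875, 263.9588623046875), (7.050240516662598, 10.304197311401367), 49.398704528808594) 21.5
side pad [[296.4615 229.6923]
 [301.3846 205.0769]
 [393.1154 223.4231]
 [388.1923 248.0385]]
proj pad in side [[306.1358 205.4329]
 [394.2136 222.2298]
 [385.7158 262.1905]
 [289.5256 240.4634]]
```

View pics/a.png

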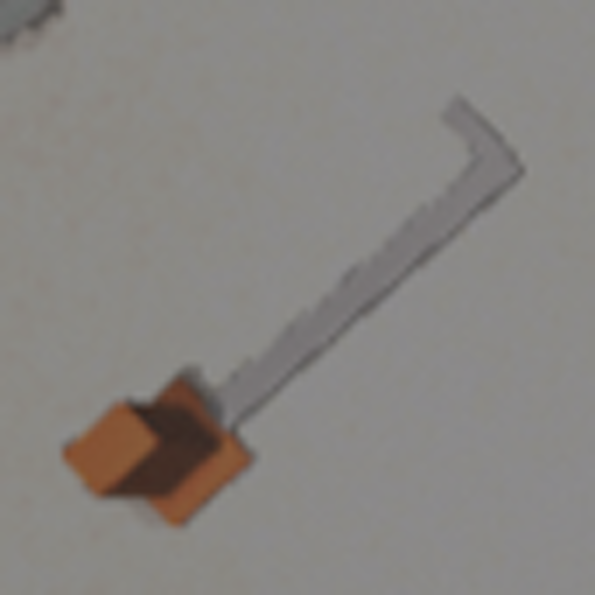

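Crop: handle top centre at about (181,263.9) px, hook outer corner at (239.9,224.3), toe end at (230,214.5). Next I need better shelf corners and a probe fit.

```bash
python3 - <<'E'
from h import *
def fit(L,W):
    L=np.array(L,float)[:,:2];W=W[:,:2];a=L-L.mean(0);b=W-W.mean(0)
    t=np.arctan2((a[:,0]*b[:,1]-a[:,1]*b[:,0]).sum(),(a*b).sum());c,s=np.cos(t),np.sin(t);M=np.array([[c,-s],[s,c]])
    o=W.mean(0)-M@L.mean(0);return t,o,(L@M.T+o-W)*1000
p=lambda x,y:(165+(x+.5)/7-.5,200+(y+.5)/7-.5)
hd=[p(62,452),p(127,402),p(160,440),p(98,494)]
ft=[p(180,527),p(254,458)]
tp=[p(524,170),p(458,95),p(440,113)]
Hc=plane('top',hd,.078);print('handle',Hc,np.linalg.norm(Hc-np.roll(Hc,1,0),axis=1))
W=np.r_[Hc,plane('top',ft,.006),plane('top',tp,.006)]
Lc=[(-15,-11),(-15,11),(15,11),(15,-11),(-20,-22),(20,-22),(170,-7),(170,32),(160,32)]
t,o,r=fit(Lc,W);print('probe yaw',t,np.degrees(t),o);print(r)
im=cv2.imread('pics/top0.png');h=cv2.cvtColor(im,cv2.COLOR_BGR2HSV);H,S,V=cv2.split(h)
c=big((H>100)&(H<125)&(S>90),(310,135,420,255))
q=cv2.approxPolyDP(cv2.convexHull(c),5,True)[:,0];print(q)
cv2.imwrite('pics/b.png',cv2.resize(im[135:280,310:470],None,fx=5,fy=4.0*1.0/0.8/1.0,interpolation=cv2.INTER_CUBIC)[:,:])
for n,px in(('bottle',(302,140)),('jar',(250,153)),('dish',(161,192)),('cup',(495,300))):print(n,plane('top',px,.03))
E
python3 -c "import cv2;print(cv2.imread('pics/b.png').shape)"
```

```text
handle [[0.4421 0.3738 0.078 ]
 [0.4601 0.3514 0.078 ]
 [0.4466 0.3386 0.078 ]
 [0.4273 0.3599 0.078 ]] [0.0204 0.0288 0.0186 0.0287]
probe yaw -0.844590521010592 -48.3914722706622 [-37.4883  40.8957]
[[-56115.7301  44432.9881]
 [-39684.3078  59064.266 ]
 [-19749.6614  36646.028 ]
 [-36179.7449  22015.9395]
 [-67633.5569  40887.1698]
 [-41098.3633  11006.3311]
 [ 69611.0156 -91087.9204]
 [ 98741.7911 -65217.5035]
 [ 92108.5575 -57747.2986]]
[[352 142]
 [403 162]
 [372 246]
 [318 226]]
bottle [[0.7834 0.0568 0.03  ]]
jar [[0.7463 0.1993 0.03  ]]
dish [[0.6366 0.438  0.03  ]]
cup [[ 0.3556 -0.4447  0.03  ]]
(725, 800, 3)
```

View pics/b.png

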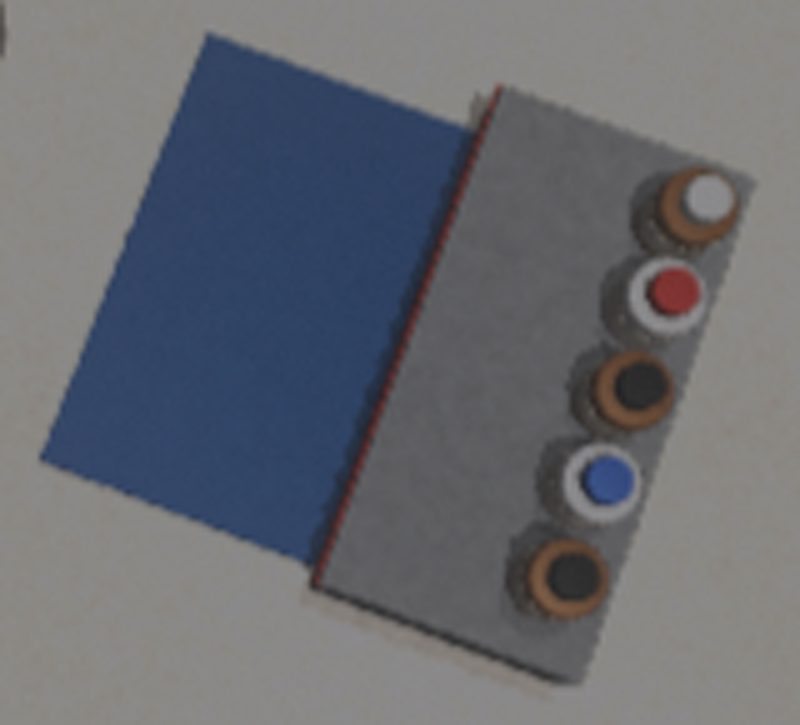

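Crop corners: pad outer (209,33) and (41,460); board front (498,86) and (316,585); board back (755,182) and (580,685).

```bash
cat >> h.py <<'E'
def fit(L,W):
    L=np.array(L,float)[:,:2]/1000;W=W[:,:2];a=L-L.mean(0);b=W-W.mean(0)
    t=np.arctan2((a[:,0]*b[:,1]-a[:,1]*b[:,0]).sum(),(a*b).sum());c,s=np.cos(t),np.sin(t);M=np.array([[c,-s],[s,c]])
    o=W.mean(0)-M@L.mean(0);return t,o,(L@M.T+o-W)*1000
E
python3 - <<'E'
from h import *
p=lambda x,y:(165+(x+.5)/7-.5,200+(y+.5)/7-.5)
W=np.r_[plane('top',[p(62,452),p(127,402),p(160,440),p(98,494)],.078),plane('top',[p(180,527),p(254,458)],.006),plane('top',[p(524,170),p(458,95),p(440,113)],.006)]
Lc=[(-15,-11),(-15,11),(15,11),(15,-11),(-20,-22),(20,-22),(170,-7),(170,32),(160,32)]
t,o,r=fit(Lc,W);print('probe yaw',t,o);print(r)
p=lambda x,y:(310+(x+.5)/5-.5,135+(y+.5)/5-.5)
W=np.r_[plane('top',[p(209,33),p(41,460)],.004),plane('top',[p(498,86),p(316,585),p(755,182),p(580,685)],.056)]
Lc=[(-160,130),(-160,-130),(0,142),(0,-142),(142,142),(142,-142)]
t,o,r=fit(Lc,W);print('shelf yaw',t,o);print(r)
s=bot.observe();Rm=R.from_rotvec(s['tool_rot']).as_matrix();print(Rm)
E
```

```text
probe yaw -0.844590521010592 [0.4447 0.3566]
[[-15.6492 -13.2803]
 [-17.1614  23.7812]
 [ 16.281   14.0902]
 [ 19.1319 -21.7819]
 [ -0.1415   3.2517]
 [  0.1134   0.4756]
 [ -0.8014  -1.643 ]
 [ -1.1369  -2.7913]
 [ -0.6358  -2.1021]]
shelf yaw -1.9401648322744 [ 0.6095 -0.182 ]
[[-0.0558  1.1395]
 [-0.4899  1.7796]
 [ 0.0111 -1.9943]
 [ 0.3052 -0.4265]
 [ 1.182  -0.7607]
 [-0.9525  0.2624]]
[[ 0.2992 -0.0003 -0.9542]
 [ 0.9542 -0.0013  0.2992]
 [-0.0013 -1.     -0.0002]]
```

```bash
cat >> h.py <<'E'
SO=np.array([.6095,-.182]);ST=-1.9402
EX=np.array([np.cos(ST),np.sin(ST)]);EY=np.array([-EX[1],EX[0]])
def s2w(x,y):return SO+(x*EX+y*EY)/1000
def w2s(p):d=(np.asarray(p)[...,:2]-SO)*1000;return np.stack([d@EX,d@EY],-1)
def delta(xyz,ang):
    "slide mm, twist rad to reach TCP xyz with tool x axis at world angle ang"
    s=bot.observe();M=R.from_rotvec(s['tool_rot']).as_matrix()
    a=np.arctan2(M[1,0],M[0,0]);tw=-((ang-a+np.pi)%(2*np.pi)-np.pi)
    print('slide',(M.T@(np.array(xyz)-s['eef_pos'])*1000).round(1),'twist',round(tw,3),'at',s['eef_pos'],'a',a.round(4))
E
python3 - <<'E'
from h import *
p=lambda x,y:(165+(x+.5)/7-.5,200+(y+.5)/7-.5)
W=np.r_[plane('top',[p(62,452),p(127,402),p(160,440),p(98,494)],.078),plane('top',[p(180,527),p(254,458)],.006),plane('top',[p(524,170),p(458,95),p(440,113)],.006)]
Lc=[(-15,11),(15,11),(15,-11),(-15,-11),(-20,-22),(20,-22),(170,-7),(170,32),(160,32)]
t,o,r=fit(Lc,W);print('probe yaw',t,o);print(r)
delta([*o,.14],t+np.pi/2)
E
```

```text
probe yaw -0.824547997327601 [0.4439 0.3558]
[[-0.3763  0.5209]
 [ 2.0288  0.9464]
 [-0.6032 -1.2492]
 [-1.6696 -0.4853]
 [-0.9481  1.8867]
 [-0.0991 -0.3511]
 [ 1.0119 -0.2282]
 [ 0.1515 -0.7973]
 [ 0.5041 -0.2427]]
slide [-202.1   82.3 -317. ] twist 0.521 at [0.2018 0.6437 0.2219] a 1.2669
```

servo_tool --series '[{"claw":1,"slide":[-30,10,-45],"twist":0.07},{"claw":1,"slide":[-55,20,-85],"twist":0.14},{"claw":1,"slide":[-80,30,-125],"twist":0.21},{"claw":1,"slide":[-105,40,-165],"twist":0.28},{"claw":1,"slide":[-130,50,-205],"twist":0.35},{"claw":1,"slide":[-155,62,-245],"twist":0.42},{"claw":1,"slide":[-180,72,-285],"twist":0.48},{"claw":1,"slide":[-202,82,-317],"twist":0.521}]' --newtons 40

```text
time_s: 0.82
eef_pos: [0.4131, 0.3935, 0.1523]
tool_rot: [-1.491, -0.581, 0.581]
force: [1.1, 0.4, 0.3]
grip_width: 0.996
```

servo_tool --series '[{"claw":1,"slide":[0,0,0],"twist":0},{"claw":1,"slide":[0,0,0],"twist":0}]'

```text
time_s: 0.98
eef_pos: [0.4138, 0.3921, 0.152]
tool_rot: [-1.494, -0.578, 0.58]
force: [-0.9, 1.2, -0.3]
grip_width: 1.0
```

Run:
```python
from h import *
delta([.4439,.3558,.036],-.8245+np.pi/2)
m=optics.camera_model('wrist');im=optics.get_image('wrist');cv2.imwrite('pics/w1.png',im[:,:,::-1])
h=cv2.cvtColor(im,cv2.COLOR_RGB2HSV);H,S,V=cv2.split(h)
print(m['position'],proj('wrist',[[.4439,.3558,.078],[.4439+.165*.68,.3558-.165*.734,.003]],m))
```

```text
slide [ -2.1 116.  -47. ] twist -0.006 at [0.4138 0.3921 0.152 ] a 0.7404
[0.368  0.4412 0.3132] [[322.3509 267.472 ]
 [323.9527 371.6535]]
```

View pics/w1.png

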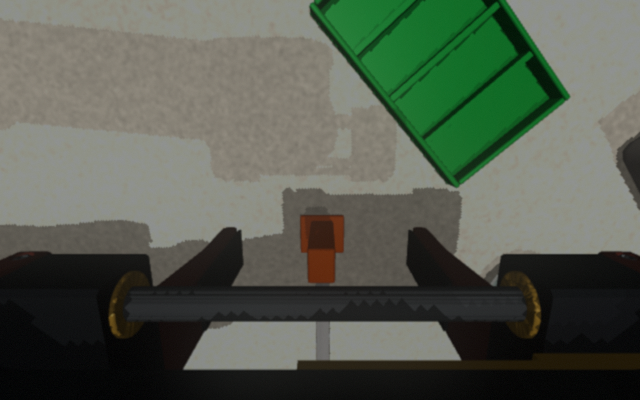

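The wrist view shows the handle at about (321,265), against (322,267) predicted, so the fit is good. I'll descend.

servo_tool --series '[{"claw":1,"slide":[-1,5,-30],"twist":-0.006},{"claw":1,"slide":[-2,15,-47],"twist":-0.006},{"claw":1,"slide":[-2,45,-47],"twist":-0.006},{"claw":1,"slide":[-2,75,-47],"twist":-0.006},{"claw":1,"slide":[-2,100,-47],"twist":-0.006},{"claw":1,"slide":[-2,116,-47],"twist":-0.006},{"claw":1,"slide":[-2,116,-47],"twist":-0.006}]'

```text
time_s: 1.62
eef_pos: [0.4393, 0.3598, 0.0334]
tool_rot: [-1.49, -0.587, 0.596]
force: [-1.3, -0.4, 0.4]
grip_width: 1.001
```

servo_tool --series '[{"claw":-0.2,"slide":[0,0,0],"twist":0},{"claw":-0.4,"slide":[0,0,0],"twist":0},{"claw":-0.6,"slide":[0,0,0],"twist":0},{"claw":-1,"slide":[0,0,0],"twist":0},{"claw":-1,"slide":[0,0,0],"twist":0},{"claw":-1,"slide":[0,0,0],"twist":0},{"claw":-1,"slide":[0,0,0],"twist":0},{"claw":-1,"slide":[0,0,0],"twist":0}]' --newtons 50

```text
time_s: 2.28
eef_pos: [0.4426, 0.3593, 0.0368]
tool_rot: [-1.489, -0.588, 0.588]
force: [0.2, -0.1, -1.0]
grip_width: 0.43
```

servo_tool --series '[{"claw":-1,"slide":[0,0,0],"twist":0},{"claw":-1,"slide":[0,0,0],"twist":0},{"claw":-1,"slide":[0,0,0],"twist":0},{"claw":-1,"slide":[0,0,0],"twist":0},{"claw":-1,"slide":[0,0,0],"twist":0},{"claw":-1,"slide":[0,0,0],"twist":0}]' --newtons 55

```text
time_s: 2.78
eef_pos: [0.4424, 0.3591, 0.0365]
tool_rot: [-1.49, -0.588, 0.588]
force: [-1.0, -1.2, 1.1]
grip_width: 0.246
```

servo_tool --series '[{"claw":-1,"slide":[0,-4,0],"twist":0},{"claw":-1,"slide":[0,-12,0],"twist":0},{"claw":-1,"slide":[0,-25,0],"twist":0},{"claw":-1,"slide":[0,-45,0],"twist":0},{"claw":-1,"slide":[0,-65,0],"twist":0},{"claw":-1,"slide":[0,-80,0],"twist":0},{"claw":-1,"slide":[0,-90,0],"twist":0},{"claw":-1,"slide":[0,-90,0],"twist":0}]'

```text
time_s: 3.45
eef_pos: [0.4437, 0.3603, 0.1291]
tool_rot: [-1.488, -0.591, 0.585]
force: [0.7, -0.0, -0.1]
grip_width: 0.245
```

Run:
```python
from h import *
delta([*s2w(-215,-115),.13],ST+np.pi/2)
```

```text
slide [-105.6   -1.4 -312.3] twist 1.121 at [0.4437 0.3603 0.1291] a 0.7518
```

servo_tool --series '[{"claw":-1,"slide":[-7,0,-20],"twist":0.1},{"claw":-1,"slide":[-20,0,-58],"twist":0.22},{"claw":-1,"slide":[-33,0,-97],"twist":0.34},{"claw":-1,"slide":[-46,0,-135],"twist":0.46},{"claw":-1,"slide":[-58,0,-172],"twist":0.58},{"claw":-1,"slide":[-70,0,-208],"twist":0.7},{"claw":-1,"slide":[-82,0,-243],"twist":0.82},{"claw":-1,"slide":[-92,0,-273],"twist":0.94}]'

```text
time_s: 4.12
eef_pos: [0.5621, 0.094, 0.126]
tool_rot: [-1.566, 0.154, -0.153]
force: [0.7, 0.3, -1.7]
grip_width: 0.248
```

servo_tool --series '[{"claw":-1,"slide":[0,0,0],"twist":0},{"claw":-1,"slide":[0,0,0],"twist":0}]'

```text
time_s: 4.28
eef_pos: [0.5619, 0.0945, 0.1259]
tool_rot: [-1.567, 0.151, -0.15]
force: [-0.3, 0.4, -2.5]
grip_width: 0.25
```

Run:
```python
from h import *
delta([*s2w(-219,-115),.09],ST+np.pi/2)
```

```text
slide [ 24.9  35.9 -26.5] twist 0.178 at [0.5619 0.0945 0.1259] a -0.1918
```

servo_tool --series '[{"claw":-1,"slide":[6,8,-6],"twist":0.06},{"claw":-1,"slide":[14,20,-16],"twist":0.12},{"claw":-1,"slide":[21,30,-23],"twist":0.178},{"claw":-1,"slide":[25,36,-26.5],"twist":0.178},{"claw":-1,"slide":[25,36,-26.5],"twist":0.178},{"claw":-1,"slide":[25,36,-26.5],"twist":0.178}]'

```text
time_s: 4.78
eef_pos: [0.581, 0.0668, 0.09]
tool_rot: [-1.552, 0.287, -0.285]
force: [-0.4, 0.7, -2.0]
grip_width: 0.248
```

Run:
```python
from h import *
delta([*s2w(-219,-115),.09],ST+np.pi/2)
t=optics.get_image('top');s=optics.get_image('side')
cv2.imwrite('pics/t2.png',t[:,:,::-1]);cv2.imwrite('pics/s2.png',s[:,:,::-1])
a=cv2.resize(t[130:270,290:410],None,fx=4,fy=4,interpolation=cv2.INTER_CUBIC)
b=cv2.resize(s[140:280,270:410],None,fx=2.2857*1.0,fy=4,interpolation=cv2.INTER_CUBIC)
print(a.shape,b.shape)
cv2.imwrite('pics/c.png',np.hstack([a,b])[:,:,::-1])
```

```text
slide [ 1.4  0.  -2.8] twist 0.005 at [0.581  0.0668 0.09  ] a -0.3642
(560, 480, 3) (560, 320, 3)
```

View pics/c.png

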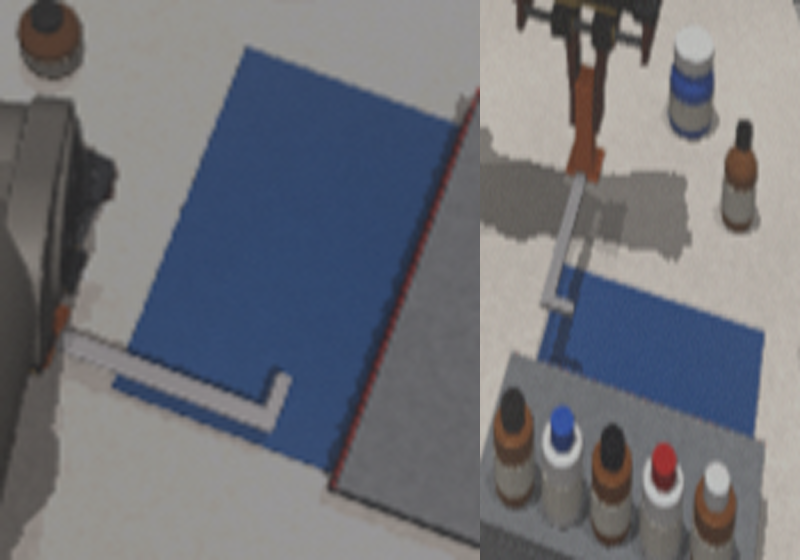

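Crop c: the hook outer corner is at (274,433) in the top view and (544,306) in the side view. The toe end is at (292,377) top and (575,312) side. I'll triangulate these.

```bash
cat >> h.py <<'E'
def tri(pt,ps):
    o1,d1=ray('top',pt);o2,d2=ray('side',ps);d1=d1[0];d2=d2[0]
    k=np.linalg.lstsq(np.c_[d1,-d2],o2-o1,rcond=None)[0]
    a,b=o1+k[0]*d1,o2+k[1]*d2;return (a+b)/2,np.linalg.norm(a-b)*1000
E
python3 - <<'E'
from h import *
T=lambda x,y:(290+(x+.5)/4-.5,130+(y+.5)/4-.5)
S=lambda x,y:(270+(x-480+.5)/2.2857-.5,140+(y+.5)/4-.5)
for a,b in(((274,433),(544,306)),((292,377),(575,312))):
    P,e=tri(T(*a),S(*b));print(P,w2s(P),e)
# assume z of blade-top 59: position in shelf frame
for z in(.050,.058):
    print(z,w2s(plane('top',[T(274,433),T(292,377),T(66,327),T(66,350)],z)))
s=bot.observe();print('tcp shelf',w2s(s['eef_pos']))
E
```

```text
[ 0.5146 -0.0931  0.0546] [ -48.622  -120.5695] 5.263172446066595
[ 0.5501 -0.105   0.0574] [-50.4155 -83.1832] 4.073285465816165
0.05 [[ -47.4389 -122.5355]
 [ -49.3802  -84.0446]
 [-199.0506 -107.0531]
 [-193.3978 -121.2096]]
0.058 [[ -47.7793 -123.3791]
 [ -49.7057  -85.1814]
 [-198.2358 -108.0147]
 [-192.6261 -122.0632]]
tcp shelf [-222.304  -116.1846]
```

servo_tool --series '[{"claw":-1,"slide":[1,8,0],"twist":0.005},{"claw":-1,"slide":[1,18,0],"twist":0.005},{"claw":-1,"slide":[1,27,0],"twist":0.005},{"claw":-1,"slide":[1,34,0],"twist":0.005},{"claw":-1,"slide":[1,39,0],"twist":0.005},{"claw":-1,"slide":[1,42,0],"twist":0.005},{"claw":-1,"slide":[1,44,0],"twist":0.005},{"claw":-1,"slide":[1,44,0],"twist":0.005}]'

```text
time_s: 5.55
eef_pos: [0.5822, 0.0659, 0.0462]
tool_rot: [-1.551, 0.291, -0.291]
force: [-0.4, -0.2, -2.0]
grip_width: 0.247
```

Run:
```python
from h import *
s=bot.observe();print(s['force'],s['eef_pos'],w2s(s['eef_pos']))
t=optics.get_image('top');s=optics.get_image('side')
a=cv2.resize(t[175:260,320:410],None,fx=5,fy=6,interpolation=cv2.INTER_CUBIC)
b=cv2.resize(s[180:265,280:330],None,fx=7,fy=6,interpolation=cv2.INTER_CUBIC)
print(a.shape,b.shape)
cv2.imwrite('pics/d.png',np.hstack([a,b])[:,:,::-1])
```

```text
[-0.4451 -0.1993 -1.975 ] [0.5822 0.0659 0.0462] [-221.3408 -114.9474]
(510, 450, 3) (510, 350, 3)
```

View pics/d.png

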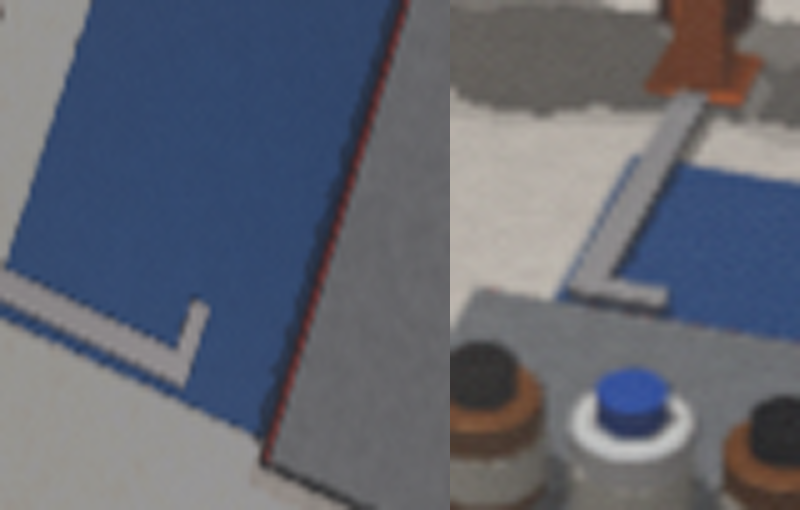

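Crop d shows the blade low over the pad, with its outer edge about 7 mm inside the pad's -y edge (hook corner (186,386) in the crop), so it is lined up. I'll go in along the -y wall.

servo_tool --series '[{"claw":-1,"slide":[0,0,-6],"twist":0},{"claw":-1,"slide":[0,0,-18],"twist":0},{"claw":-1,"slide":[0,0,-32],"twist":0},{"claw":-1,"slide":[0,0,-46],"twist":0},{"claw":-1,"slide":[0,0,-60],"twist":0},{"claw":-1,"slide":[0,0,-72],"twist":0},{"claw":-1,"slide":[0,0,-80],"twist":0},{"claw":-1,"slide":[0,0,-80],"twist":0}]'

```text
time_s: 6.32
eef_pos: [0.5524, -0.0115, 0.0467]
tool_rot: [-1.552, 0.294, -0.294]
force: [-0.3, -0.2, -1.4]
grip_width: 0.249
```

Run:
```python
from h import *
s=bot.observe();print(s['force'],s['eef_pos'],w2s(s['eef_pos']))
delta([*s2w(-57,-115),.046],ST+np.pi/2)
```

```text
[-0.2885 -0.163  -1.4441] [ 0.5524 -0.0115  0.0467] [-138.4265 -114.8065]
slide [  0.2   0.8 -81.4] twist -0.005 at [ 0.5524 -0.0115  0.0467] a -0.3747
```

servo_tool --series '[{"claw":-1,"slide":[0,0,-6],"twist":-0.005},{"claw":-1,"slide":[0,0,-18],"twist":-0.005},{"claw":-1,"slide":[0,0,-32],"twist":-0.005},{"claw":-1,"slide":[0,0,-46],"twist":-0.005},{"claw":-1,"slide":[0,0,-60],"twist":-0.005},{"claw":-1,"slide":[0,0,-71],"twist":-0.005},{"claw":-1,"slide":[0,0,-78],"twist":-0.005},{"claw":-1,"slide":[0,0,-80],"twist":-0.005}]'

```text
time_s: 6.98
eef_pos: [0.5236, -0.0851, 0.0467]
tool_rot: [-1.552, 0.289, -0.289]
force: [-0.3, -0.5, -1.5]
grip_width: 0.244
```

servo_tool --series '[{"claw":-1,"slide":[0,0,0],"twist":0},{"claw":-1,"slide":[0,0,0],"twist":0}]'

```text
time_s: 7.15
eef_pos: [0.5247, -0.0826, 0.0466]
tool_rot: [-1.551, 0.287, -0.287]
force: [0.2, -0.6, -1.6]
grip_width: 0.249
```

Run:
```python
from h import *
s=bot.observe();print(s['force'],s['ft_torque'],s['eef_pos'],w2s(s['eef_pos']))
delta([*s2w(-57,-75),.046],ST+np.pi/2)
```

```text
[ 0.2221 -0.6165 -1.5559] [0.0112 0.098  0.0133] [ 0.5247 -0.0826  0.0466] [ -62.0248 -114.987 ]
slide [40.   0.6 -5.2] twist 0.004 at [ 0.5247 -0.0826  0.0466] a -0.3656
```

servo_tool --series '[{"claw":-1,"slide":[3,0,-2],"twist":0.004},{"claw":-1,"slide":[10,0,-4],"twist":0.004},{"claw":-1,"slide":[17,0,-4],"twist":0.004},{"claw":-1,"slide":[24,0,-4],"twist":0.004},{"claw":-1,"slide":[30,0,-4],"twist":0.004},{"claw":-1,"slide":[34,0,-4],"twist":0.004},{"claw":-1,"slide":[36,0,-4],"twist":0.004},{"claw":-1,"slide":[36,0,-4],"twist":0.004}]'

```text
time_s: 7.82
eef_pos: [0.557, -0.0999, 0.0465]
tool_rot: [-1.551, 0.29, -0.29]
force: [0.6, -0.3, -1.4]
grip_width: 0.247
```

```bash
cat > st.py <<'E'
from h import *
s=bot.observe();M=R.from_rotvec(s['tool_rot']).as_matrix()
print(s['time_s'],'F tool',M.T@s['force'],'T world',s['ft_torque'],'shelf',w2s(s['eef_pos']),s['eef_pos'][2],'da',np.arctan2(M[1,0],M[0,0])-(ST+np.pi/2),s['grip_width'])
E
python3 st.py
```

```text
7.8167 F tool [ 0.6594  1.3552 -0.0608] T world [-0.0134  0.0759  0.0056] shelf [-57.5671 -78.5733] 0.04647713016661327 da -0.0006609931443434247 0.2468265412970159
```

servo_tool --series '[{"claw":-1,"slide":[2,0,0],"twist":0},{"claw":-1,"slide":[4,0,0],"twist":0},{"claw":-1,"slide":[7,0,0],"twist":0},{"claw":-1,"slide":[10,0,0],"twist":0},{"claw":-1,"slide":[12,0,0],"twist":0},{"claw":-1,"slide":[14,0,0],"twist":0}]'

```text
time_s: 8.32
eef_pos: [0.5699, -0.1049, 0.0466]
tool_rot: [-1.551, 0.29, -0.29]
force: [-0.3, -0.0, -2.5]
grip_width: 0.252
```

```bash
python3 st.py
```

```text
8.3167 F tool [-0.2363  2.4871 -0.124 ] T world [-0.0353  0.0402 -0.0292] shelf [-57.612  -64.7713] 0.0465955339848768 da -0.0005500606413127995 0.25211604454199354
```

Nothing firm so far. From here I'll use small 5 mm steps.

servo_tool --series '[{"claw":-1,"slide":[1,0,0],"twist":0},{"claw":-1,"slide":[2,0,0],"twist":0},{"claw":-1,"slide":[3,0,0],"twist":0},{"claw":-1,"slide":[4,0,0],"twist":0},{"claw":-1,"slide":[5,0,0],"twist":0},{"claw":-1,"slide":[6,0,0],"twist":0}]'

```text
time_s: 8.82
eef_pos: [0.5752, -0.107, 0.0466]
tool_rot: [-1.551, 0.29, -0.29]
force: [0.1, 0.6, -1.2]
grip_width: 0.244
```

```bash
python3 st.py
```

```text
8.8167 F tool [-0.097   1.1545  0.6539] T world [-0.0208  0.0392  0.0256] shelf [-57.557  -59.0449] 0.046553059758923626 da -0.000639120152743311 0.24423193940193108
```

servo_tool --series '[{"claw":-1,"slide":[1,0,0],"twist":0},{"claw":-1,"slide":[2,0,0],"twist":0},{"claw":-1,"slide":[3,0,0],"twist":0},{"claw":-1,"slide":[4,0,0],"twist":0},{"claw":-1,"slide":[5,0,0],"twist":0},{"claw":-1,"slide":[6,0,0],"twist":0}]'

```text
time_s: 9.32
eef_pos: [0.5809, -0.1091, 0.0466]
tool_rot: [-1.551, 0.29, -0.29]
force: [-0.9, -0.1, -1.3]
grip_width: 0.249
```

```bash
python3 st.py
```

```text
9.3167 F tool [-0.779   1.2657 -0.3602] T world [-0.021   0.0388 -0.0623] shelf [-57.6144 -52.9721] 0.04657294682322258 da -0.0005787637375618271 0.24857155146411622
```

servo_tool --series '[{"claw":-1,"slide":[1,0,0],"twist":0},{"claw":-1,"slide":[2,0,0],"twist":0},{"claw":-1,"slide":[3,0,0],"twist":0},{"claw":-1,"slide":[4,0,0],"twist":0},{"claw":-1,"slide":[5,0,0],"twist":0},{"claw":-1,"slide":[6,0,0],"twist":0}]'

```text
time_s: 9.82
eef_pos: [0.5865, -0.1114, 0.0466]
tool_rot: [-1.551, 0.29, -0.29]
force: [-0.3, -0.2, -1.9]
grip_width: 0.25
```

```bash
python3 st.py
```

```text
9.8167 F tool [-0.1802  1.9244 -0.2427] T world [-0.0604  0.1002  0.0091] shelf [-57.5119 -46.9715] 0.046566135118976656 da -0.0006707796245791209 0.24987419373832995
```

servo_tool --series '[{"claw":-1,"slide":[1,0,0],"twist":0},{"claw":-1,"slide":[2,0,0],"twist":0},{"claw":-1,"slide":[3,0,0],"twist":0},{"claw":-1,"slide":[4,0,0],"twist":0},{"claw":-1,"slide":[5,0,0],"twist":0},{"claw":-1,"slide":[6,0,0],"twist":0}]'

```text
time_s: 10.32
eef_pos: [0.592, -0.1135, 0.0465]
tool_rot: [-1.551, 0.29, -0.29]
force: [-0.7, 0.1, -1.2]
grip_width: 0.247
```

```bash
python3 st.py
```

```text
10.3167 F tool [-0.7169  1.191  -0.2114] T world [ 0.0251  0.071  -0.0446] shelf [-57.5305 -41.0133] 0.04653402261891973 da -0.0006434489012058231 0.24727476750219976
```

servo_tool --series '[{"claw":-1,"slide":[1,0,0],"twist":0},{"claw":-1,"slide":[2,0,0],"twist":0},{"claw":-1,"slide":[3,0,0],"twist":0},{"claw":-1,"slide":[4,0,0],"twist":0},{"claw":-1,"slide":[5,0,0],"twist":0},{"claw":-1,"slide":[6,0,0],"twist":0}]'

```text
time_s: 10.82
eef_pos: [0.5976, -0.1157, 0.0466]
tool_rot: [-1.551, 0.29, -0.29]
force: [0.6, -0.7, -1.8]
grip_width: 0.252
```

```bash
python3 st.py
```

```text
10.8167 F tool [ 0.7735  1.7859 -0.4293] T world [ 0.0155  0.0797 -0.0417] shelf [-57.5586 -35.0153] 0.04655334833465756 da -0.000585539280727021 0.2515104554085502
```

servo_tool --series '[{"claw":-1,"slide":[1,0,0],"twist":0},{"claw":-1,"slide":[2,0,0],"twist":0},{"claw":-1,"slide":[3,0,0],"twist":0},{"claw":-1,"slide":[4,0,0],"twist":0},{"claw":-1,"slide":[5,0,0],"twist":0},{"claw":-1,"slide":[6,0,0],"twist":0}]'

```text
time_s: 11.32
eef_pos: [0.6032, -0.1179, 0.0466]
tool_rot: [-1.551, 0.29, -0.29]
force: [0.4, -0.2, -1.8]
grip_width: 0.248
```

```bash
python3 st.py
```

```text
11.3167 F tool [ 0.471   1.8115 -0.0248] T world [-0.0226  0.0419  0.0477] shelf [-57.5581 -29.0106] 0.046554134589403745 da -0.0006608593515587402 0.24764255381139066
```

servo_tool --series '[{"claw":-1,"slide":[1,0,0],"twist":0},{"claw":-1,"slide":[2,0,0],"twist":0},{"claw":-1,"slide":[3,0,0],"twist":0},{"claw":-1,"slide":[4,0,0],"twist":0},{"claw":-1,"slide":[5,0,0],"twist":0},{"claw":-1,"slide":[6,0,0],"twist":0}]'

```text
time_s: 11.82
eef_pos: [0.6088, -0.12, 0.0465]
tool_rot: [-1.551, 0.29, -0.29]
force: [0.7, -0.7, -1.0]
grip_width: 0.249
```

```bash
python3 st.py
```

```text
11.8167 F tool [ 0.8745  0.9792 -0.4234] T world [-0.0247  0.121   0.0317] shelf [-57.5607 -22.9905] 0.04654758545639708 da -0.0006396770287361297 0.24898885561637274
```

servo_tool --series '[{"claw":-1,"slide":[1,0,0],"twist":0},{"claw":-1,"slide":[2,0,0],"twist":0},{"claw":-1,"slide":[3,0,0],"twist":0},{"claw":-1,"slide":[4,0,0],"twist":0},{"claw":-1,"slide":[5,0,0],"twist":0},{"claw":-1,"slide":[6,0,0],"twist":0}]'

```text
time_s: 12.32
eef_pos: [0.6145, -0.1222, 0.0466]
tool_rot: [-1.551, 0.29, -0.29]
force: [-0.5, 0.4, -0.7]
grip_width: 0.249
```

```bash
python3 st.py
```

```text
12.3167 F tool [-0.559   0.6661  0.1695] T world [0.0108 0.0532 0.0497] shelf [-57.5534 -16.9616] 0.046563704176083964 da -0.0006798397338735329 0.2494739233272142
```

servo_tool --series '[{"claw":-1,"slide":[1,0,0],"twist":0},{"claw":-1,"slide":[2,0,0],"twist":0},{"claw":-1,"slide":[3,0,0],"twist":0},{"claw":-1,"slide":[4,0,0],"twist":0},{"claw":-1,"slide":[5,0,0],"twist":0},{"claw":-1,"slide":[6,0,0],"twist":0}]'

```text
time_s: 12.82
eef_pos: [0.62, -0.1244, 0.0466]
tool_rot: [-1.551, 0.29, -0.29]
force: [-0.2, -0.4, -0.8]
grip_width: 0.25
```

```bash
python3 st.py
```

```text
12.8167 F tool [-0.0329  0.7689 -0.4799] T world [-0.0633  0.0556 -0.0101] shelf [-57.5378 -10.9834] 0.04656466117181422 da -0.0005998142466343559 0.2504822779767155
```

servo_tool --series '[{"claw":-1,"slide":[1,0,0],"twist":0},{"claw":-1,"slide":[2,0,0],"twist":0},{"claw":-1,"slide":[3,0,0],"twist":0},{"claw":-1,"slide":[4,0,0],"twist":0},{"claw":-1,"slide":[5,0,0],"twist":0},{"claw":-1,"slide":[6,0,0],"twist":0}]'

```text
time_s: 13.32
eef_pos: [0.6254, -0.1265, 0.0465]
tool_rot: [-1.551, 0.291, -0.29]
force: [-0.5, 0.9, -0.9]
grip_width: 0.248
```

```bash
python3 st.py
```

```text
13.3167 F tool [-0.7895  0.9245  0.6066] T world [ 0.0122  0.2164 -0.0278] shelf [-57.4929  -5.173 ] 0.046499503507639685 da -0.0007096223345252062 0.2476096977912378
```

servo_tool --series '[{"claw":-1,"slide":[1,0,0],"twist":0},{"claw":-1,"slide":[2,0,0],"twist":0},{"claw":-1,"slide":[3,0,0],"twist":0},{"claw":-1,"slide":[3,0,0],"twist":0}]'

```text
time_s: 13.65
eef_pos: [0.6286, -0.1277, 0.0466]
tool_rot: [-1.551, 0.29, -0.291]
force: [-0.6, 0.4, -2.7]
grip_width: 0.246
```

```bash
python3 st.py
```

```text
13.65 F tool [-0.662   2.6587  0.1427] T world [ 0.0605  0.0975 -0.0065] shelf [-57.5474  -1.8154] 0.04656910928979699 da -0.0005937340952137382 0.24556819883845973
```

servo_tool --series '[{"claw":-1,"slide":[1,0,0],"twist":0},{"claw":-1,"slide":[2,0,0],"twist":0},{"claw":-1,"slide":[3,0,0],"twist":0},{"claw":-1,"slide":[4,0,0],"twist":0},{"claw":-1,"slide":[5,0,0],"twist":0}]'

```text
time_s: 14.07
eef_pos: [0.6322, -0.129, 0.0463]
tool_rot: [-1.551, 0.292, -0.289]
force: [-3.5, 1.3, 1.6]
grip_width: 0.246
```

```bash
python3 st.py
```

```text
14.0667 F tool [-3.7245 -1.566  -0.0927] T world [ 0.3609  1.1277 -0.4812] shelf [-57.5876   2.0257] 0.046331503055813295 da -0.0012712154326321445 0.24630061478318563
```

Clear side-force rise: 3.7 N, with the lever placing it at about x = 72 mm. That means the ring is against the box, with the box face at about y = 44. I'll back off 2 mm and pull slowly.

servo_tool --series '[{"claw":-1,"slide":[-1,0,0],"twist":0},{"claw":-1,"slide":[-2.5,0,0],"twist":0},{"claw":-1,"slide":[-2.5,0,2],"twist":0},{"claw":-1,"slide":[-2.5,0,5],"twist":0},{"claw":-1,"slide":[-2.5,0,8],"twist":0},{"claw":-1,"slide":[-2.5,0,11],"twist":0},{"claw":-1,"slide":[-2.5,0,14],"twist":0},{"claw":-1,"slide":[-2.5,0,17],"twist":0}]'

```text
time_s: 14.73
eef_pos: [0.6371, -0.1121, 0.0466]
tool_rot: [-1.551, 0.29, -0.29]
force: [-0.5, 0.3, -1.5]
grip_width: 0.248
```

```bash
python3 st.py
```

```text
14.7333 F tool [-0.5834  1.5056  0.0535] T world [-0.037   0.0481 -0.0443] shelf [-75.1315   0.5412] 0.046581864297192514 da -0.0002234512564135427 0.24789016814654974
```

servo_tool --series '[{"claw":-1,"slide":[0,0,3],"twist":0},{"claw":-1,"slide":[0,0,7],"twist":0},{"claw":-1,"slide":[0,0,12],"twist":0},{"claw":-1,"slide":[0,0,17],"twist":0},{"claw":-1,"slide":[0,0,22],"twist":0},{"claw":-1,"slide":[0,0,27],"twist":0},{"claw":-1,"slide":[0,0,32],"twist":0},{"claw":-1,"slide":[0,0,37],"twist":0}]'

```text
time_s: 15.4
eef_pos: [0.6504, -0.0777, 0.0466]
tool_rot: [-1.551, 0.29, -0.29]
force: [0.1, 0.1, -1.3]
grip_width: 0.248
```

```bash
python3 st.py
```

```text
15.4 F tool [0.0676 1.2538 0.1512] T world [-0.106   0.1099 -0.0495] shelf [-112.0468    0.4358] 0.04655124227195103 da -0.0006017470553760229 0.24824988040466453
```

servo_tool --series '[{"claw":-1,"slide":[0,0,4],"twist":0},{"claw":-1,"slide":[0,0,9],"twist":0},{"claw":-1,"slide":[0,0,14],"twist":0},{"claw":-1,"slide":[0,0,19],"twist":0},{"claw":-1,"slide":[0,0,24],"twist":0},{"claw":-1,"slide":[0,0,29],"twist":0},{"claw":-1,"slide":[0,0,34],"twist":0},{"claw":-1,"slide":[0,0,39],"twist":0}]'

```text
time_s: 16.07
eef_pos: [0.6645, -0.0413, 0.0466]
tool_rot: [-1.551, 0.29, -0.29]
force: [-0.3, -0.5, -1.8]
grip_width: 0.247
```

servo_tool --series '[{"claw":-1,"slide":[0,0,5],"twist":0},{"claw":-1,"slide":[0,0,10],"twist":0},{"claw":-1,"slide":[0,0,15],"twist":0},{"claw":-1,"slide":[0,0,20],"twist":0},{"claw":-1,"slide":[0,0,25],"twist":0},{"claw":-1,"slide":[0,0,30],"twist":0},{"claw":-1,"slide":[0,0,34],"twist":0},{"claw":-1,"slide":[0,0,37],"twist":0}]'

```text
time_s: 16.73
eef_pos: [0.6779, -0.0066, 0.0466]
tool_rot: [-1.551, 0.29, -0.29]
force: [-0.7, -0.3, -2.0]
grip_width: 0.248
```

servo_tool --series '[{"claw":-1,"slide":[0,0,4],"twist":0},{"claw":-1,"slide":[0,0,8],"twist":0},{"claw":-1,"slide":[0,0,12],"twist":0},{"claw":-1,"slide":[0,0,15],"twist":0},{"claw":-1,"slide":[0,0,15],"twist":0}]'

```text
time_s: 17.15
eef_pos: [0.6834, 0.0078, 0.0465]
tool_rot: [-1.551, 0.289, -0.29]
force: [-0.4, 0.7, -2.4]
grip_width: 0.254
```

```bash
python3 st.py
python3 - <<'E'
from h import *
t=optics.get_image('top');s=optics.get_image('side')
cv2.imwrite('pics/t5.png',t[:,:,::-1]);cv2.imwrite('pics/s5.png',s[:,:,::-1])
a=cv2.resize(t[130:270,290:410],None,fx=4,fy=4,interpolation=cv2.INTER_CUBIC)
b=cv2.resize(s[170:280,270:410],None,fx=2.2857,fy=560/110,interpolation=cv2.INTER_CUBIC)
cv2.imwrite('pics/e.png',np.hstack([a,b])[:,:,::-1])
E
```

```text
17.15 F tool [-0.6214  2.3527  0.5365] T world [0.0194 0.0045 0.0152] shelf [-203.6584    0.4284] 0.04652532519285983 da 0.0004217217764936332 0.25389154469073594
```

View pics/e.png

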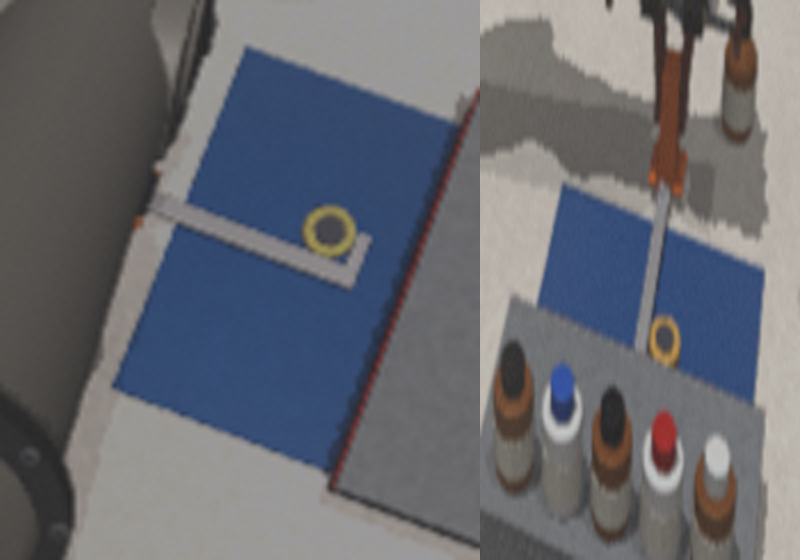

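The ring is out. Crop: ring centred at (330,231), inside the hook and wholly on the pad. I'll ease the blade off it, lift and carry the probe to bare bench.

servo_tool --series '[{"claw":-1,"slide":[-1,0,-2],"twist":0},{"claw":-1,"slide":[-3,0,-3],"twist":0},{"claw":-1,"slide":[-4,0,-3],"twist":0},{"claw":-1,"slide":[-4,-4,-3],"twist":0},{"claw":-1,"slide":[-4,-15,-3],"twist":0},{"claw":-1,"slide":[-4,-32,-3],"twist":0},{"claw":-1,"slide":[-4,-50,-3],"twist":0},{"claw":-1,"slide":[-4,-55,-3],"twist":0}]'

```text
time_s: 17.92
eef_pos: [0.6803, 0.005, 0.1054]
tool_rot: [-1.55, 0.287, -0.294]
force: [0.0, -0.3, -1.2]
grip_width: 0.25
```

servo_tool --series '[{"claw":-1,"slide":[-12,0,15],"twist":0},{"claw":-1,"slide":[-35,0,45],"twist":0},{"claw":-1,"slide":[-60,0,75],"twist":0},{"claw":-1,"slide":[-84,0,105],"twist":0},{"claw":-1,"slide":[-108,0,135],"twist":0},{"claw":-1,"slide":[-130,0,165],"twist":0},{"claw":-1,"slide":[-145,0,185],"twist":0},{"claw":-1,"slide":[-150,0,195],"twist":0}]'

```text
time_s: 18.58
eef_pos: [0.6068, 0.2474, 0.1014]
tool_rot: [-1.549, 0.287, -0.284]
force: [-0.1, 1.1, -2.3]
grip_width: 0.247
```

```bash
python3 st.py
python3 - <<'E'
from h import *
s=optics.get_image('side');t=optics.get_image('top');cv2.imwrite('pics/t6.png',t[:,:,::-1])
cv2.imwrite('pics/f.png',np.hstack([cv2.resize(t[90:290,180:420],(480,400)),cv2.resize(s[120:270,250:400],(320,400))])[:,:,::-1])
print(w2s(np.array([[.7834,.0568],[.7463,.1993],[.6366,.438]])))
E
```

```text
18.5833 F tool [-0.4504  2.2914  0.9621] T world [0.0012 0.0838 0.0114] shelf [-399.4875 -157.5865] 0.10143647426269697 da 0.005898906373377422 0.24705649523428916
[[-285.4795   75.9482]
 [-404.9715  -10.1001]
 [-587.9613 -198.5849]]
```

View pics/f.png

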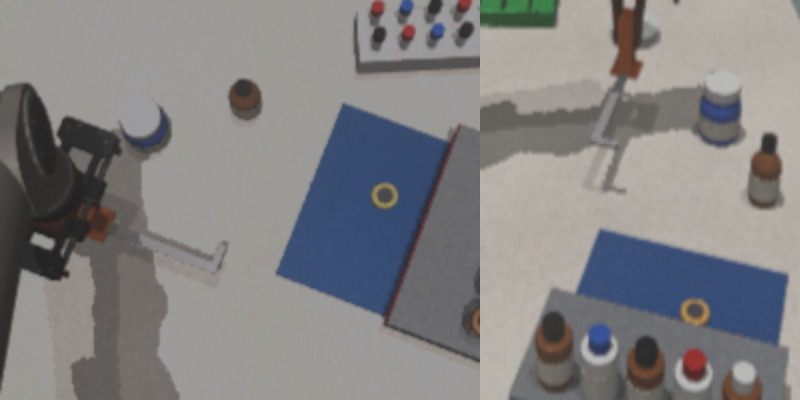

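Picture f: ring free on the pad at (385,196), probe over bare bench, bystanders in place. I'll lower it, slowly at the end.

servo_tool --series '[{"claw":-1,"slide":[0,6,0],"twist":0},{"claw":-1,"slide":[0,16,0],"twist":0},{"claw":-1,"slide":[0,27,0],"twist":0},{"claw":-1,"slide":[0,37,0],"twist":0},{"claw":-1,"slide":[0,45,0],"twist":0},{"claw":-1,"slide":[0,51,0],"twist":0},{"claw":-1,"slide":[0,55,0],"twist":0},{"claw":-1,"slide":[0,55,0],"twist":0}]'

```text
time_s: 19.35
eef_pos: [0.6084, 0.2409, 0.0454]
tool_rot: [-1.552, 0.292, -0.289]
force: [-0.3, 0.4, -1.5]
grip_width: 0.247
```

```bash
python3 st.py
```

```text
19.35 F tool [-0.3872  1.5397  0.2377] T world [-0.0457  0.0594 -0.0028] shelf [-394.0287 -153.7049] 0.04535261237247237 da -0.0008422552083419688 0.24653234003097807
```

servo_tool --series '[{"claw":-1,"slide":[0,0.7,0],"twist":0},{"claw":-1,"slide":[0,1.4,0],"twist":0},{"claw":-1,"slide":[0,2.1,0],"twist":0},{"claw":-1,"slide":[0,2.8,0],"twist":0},{"claw":-1,"slide":[0,3.5,0],"twist":0},{"claw":-1,"slide":[0,4.2,0],"twist":0},{"claw":-1,"slide":[0,4.9,0],"twist":0},{"claw":-1,"slide":[0,4.9,0],"twist":0}]'

```text
time_s: 20.02
eef_pos: [0.6089, 0.2414, 0.0416]
tool_rot: [-1.551, 0.29, -0.29]
force: [0.4, -0.3, -0.8]
grip_width: 0.248
```

```bash
python3 st.py
```

```text
20.0167 F tool [ 0.4471  0.7702 -0.1258] T world [ 0.0031  0.1011 -0.0111] shelf [-394.6083 -153.4527] 0.041557810641597644 da -0.0006003298181003203 0.24793110239851102
```

servo_tool --series '[{"claw":-1,"slide":[0,0.4,0],"twist":0},{"claw":-1,"slide":[0,0.8,0],"twist":0},{"claw":-1,"slide":[0,1.2,0],"twist":0},{"claw":-1,"slide":[0,1.6,0],"twist":0},{"claw":-1,"slide":[0,2.0,0],"twist":0},{"claw":-1,"slide":[0,2.4,0],"twist":0},{"claw":-1,"slide":[0,2.4,0],"twist":0}]'

```text
time_s: 20.6
eef_pos: [0.6089, 0.2414, 0.0392]
tool_rot: [-1.551, 0.29, -0.29]
force: [0.1, -0.1, -1.0]
grip_width: 0.247
```

```bash
python3 st.py
```

```text
20.6 F tool [ 0.0819  1.0481 -0.06  ] T world [-0.014   0.0244  0.0242] shelf [-394.613  -153.4135] 0.039170237749371985 da -0.0006081965410011936 0.24685930563911831
```

servo_tool --series '[{"claw":-1,"slide":[0,0.3,0],"twist":0},{"claw":-1,"slide":[0,0.6,0],"twist":0},{"claw":-1,"slide":[0,0.9,0],"twist":0},{"claw":-1,"slide":[0,1.2,0],"twist":0},{"claw":-1,"slide":[0,1.5,0],"twist":0},{"claw":-1,"slide":[0,1.8,0],"twist":0},{"claw":-1,"slide":[0,1.8,0],"twist":0}]'

```text
time_s: 21.18
eef_pos: [0.6089, 0.2414, 0.0374]
tool_rot: [-1.551, 0.29, -0.29]
force: [-0.9, -0.4, -1.3]
grip_width: 0.248
```

```bash
python3 st.py
```

```text
21.1833 F tool [-0.6828  1.312  -0.6564] T world [ 0.0111 -0.0024 -0.0173] shelf [-394.6126 -153.4031] 0.037422206612422494 da -0.0006466088880078824 0.24781879568720871
```

servo_tool --series '[{"claw":-1,"slide":[0,0.3,0],"twist":0},{"claw":-1,"slide":[0,0.6,0],"twist":0},{"claw":-1,"slide":[0,0.9,0],"twist":0},{"claw":-1,"slide":[0,1.2,0],"twist":0},{"claw":-1,"slide":[0,1.2,0],"twist":0}]'

```text
time_s: 21.6
eef_pos: [0.609, 0.2414, 0.0365]
tool_rot: [-1.551, 0.29, -0.29]
force: [-1.6, 0.1, 1.6]
grip_width: 0.249
```

```bash
python3 st.py
```

```text
21.6 F tool [-1.5209 -1.629  -0.4677] T world [-0.1293  0.3588  0.007 ] shelf [-394.6288 -153.342 ] 0.03652255196472923 da -0.0006596602916825178 0.2488670770618895
```

Bench contact, about 3 N, at the same height as the original grasp. I'll release and retreat upward.

servo_tool --series '[{"claw":-0.4,"slide":[0,0,0],"twist":0},{"claw":-0.3,"slide":[0,0,0],"twist":0},{"claw":-0.1,"slide":[0,0,0],"twist":0},{"claw":0.2,"slide":[0,0,0],"twist":0},{"claw":0.3,"slide":[0,0,0],"twist":0},{"claw":0.3,"slide":[0,0,0],"twist":0},{"claw":0.3,"slide":[0,0,0],"twist":0},{"claw":0.3,"slide":[0,0,0],"twist":0}]'

```text
time_s: 22.27
eef_pos: [0.609, 0.2414, 0.0363]
tool_rot: [-1.551, 0.29, -0.29]
force: [-0.1, -0.1, -0.2]
grip_width: 0.648
```

servo_tool --series '[{"claw":0.3,"slide":[0,-4,0],"twist":0},{"claw":0.3,"slide":[0,-15,0],"twist":0},{"claw":0.3,"slide":[0,-35,0],"twist":0},{"claw":0.3,"slide":[0,-60,0],"twist":0},{"claw":0.3,"slide":[0,-90,0],"twist":0},{"claw":0.3,"slide":[0,-120,0],"twist":0},{"claw":0.3,"slide":[0,-140,0],"twist":0},{"claw":0.3,"slide":[0,-140,0],"twist":0}]'

```text
time_s: 22.93
eef_pos: [0.612, 0.2419, 0.1825]
tool_rot: [-1.546, 0.285, -0.296]
force: [0.7, 0.8, -0.3]
grip_width: 0.65
```

```bash
python3 st.py
python3 - <<'E'
from h import *
s=optics.get_image('side');t=optics.get_image('top');cv2.imwrite('pics/t7.png',t[:,:,::-1])
cv2.imwrite('pics/g.png',np.hstack([cv2.resize(t[90:290,180:420],(480,400)),cv2.resize(s[120:270,250:400],(320,400))])[:,:,::-1])
im=t;h=cv2.cvtColor(im,cv2.COLOR_RGB2HSV);H,S,V=cv2.split(h)
c=big((H>18)&(H<35)&(S>80)&(V>80),(330,150,400,250));(x,y),r=cv2.minEnclosingCircle(c)
P=plane('top',[[x,y],[x+r,y]],.015);print('ring shelf',w2s(P),'r',np.linalg.norm(P[1]-P[0]))
E
```

```text
22.9333 F tool [0.3732 0.3117 0.9859] T world [-0.046  -0.0216 -0.0573] shelf [-396.2236 -150.7283] 0.18246302106182674 da -0.0012894729362677437 0.6503082505341101
ring shelf [[-59.4374  24.1851]
 [-43.815   30.2646]] r 0.016763609399811787
```

View pics/g.png

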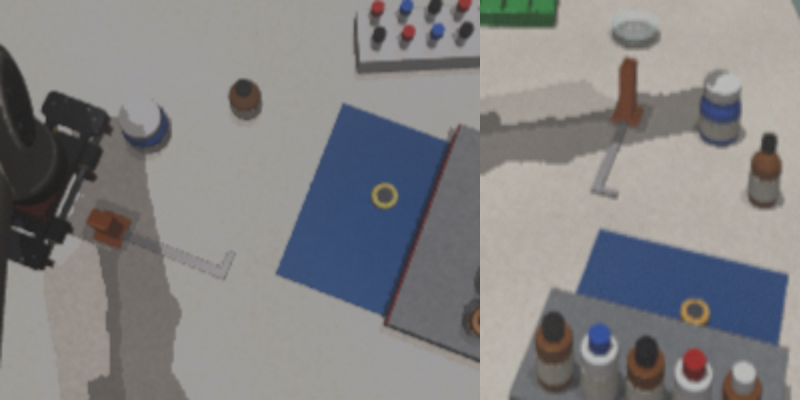

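The probe stands alone on the bench, clear of the pad, and the ring is on the pad at (-59, 24) mm of the shelf. I'm handing in.

```bash
python3 -c "
from rig import workorder
print(workorder.hand_in())"
```

```text
the job is handed in; nothing more can be done
None
```

The ring is out from under the shelf and lies wholly on the blue pad. The probe is standing back on bare bench, and I handed the job in at about 23 s of the 61 s allowed.

- **How it went:** I took the hook probe in along the shelf's -y wall and swept towards the slide box. The side force rose to 3.7 N, with the contact at about x = 72 mm, which I took as the ring stopped by the box. I backed off 2 mm, dragged the ring out, lifted the probe clear and set it down.
- **Last checks:** The ring's centre is at about x -59, y 24 mm of the shelf. That leaves it about 40 mm inside the pad's edge at the shelf. The probe stands upright clear of the pad and the gripper has let go. The oil bottle, jar and dish look undisturbed; the cup was not in the last picture.
- **Force on the blade:** The highest force change I read was about 5 N, at the box, against the 15 N limit. Touching down on the bench gave about 3 N. I only read forces at the end of each move, and they carried about 1 N of noise, so a short peak in between could have been missed.
- **Disagreements:** The two camera views of the hook tip missed each other by 4–5 mm, and put the blade about 3 mm lower than the handle implied. I left height for that. No check failed.

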